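# Set the lamp switches for the tray and slide it under the warmer

### The job

Get the serving tray warming: on the switch box, slide the red main switch fully on, and set each of the four white lamp switches fully on or off so that only the lamps that will be over brown patties are on and those over green-lidded sauce pots are off (the white switches, the lamps and the tray's wells run in the same left-to-right order seen from the robot; on is towards the green stripe). Slide the tray (it has a black handle on the near side) all the way under the low lamp hood until it meets the back stop, keeping it flat on the table with each item still standing in its own well. Leave the other things on the table where they are.

Things in the scene. Friction and masses are not known exactly. Their poses are not given: they have to be found in the camera images.
- panel: fixed stainless switch box, 120 (x) x 150 (y) x 45 mm high, yaw up to 0.25 rad either way. Origin: centre of its underside; x points away from the robot, y left. On its top a row of five slide switches; a green stripe runs along the far (+x, on) side of the row, a black stripe along the near (-x, off) side. Nothing else stands up from the top face
- row (a point): middle of the switch row, on the box's top face (box x = 0, y = 0, z = 45 mm). The knobs stand 24 mm apart along the box's y: red sw0 at y = +48 mm (leftmost), white sw1 +24, sw2 0, sw3 -24, sw4 -48 mm. Each knob is 10 (x) x 8 (y) mm, rises from z = 46 to 61 mm above the table, and slides along the box's x about the row's centre line
- sw0 (a joint): red main switch, position of the knob's centre along the box's x in m: -0.008 fully off (near, black stripe), +0.008 fully on (far, green stripe). It slides stiffly (about 1.2 N), stays where it is left, and meets a hard stop at each end. Starts off
- sw1 (a joint): white lamp switch 1, for lamp 1 over well 1 (1 = leftmost, +y, to 4 = rightmost), same values and behaviour as sw0; starts anywhere, even half-way
- sw2 (a joint): white lamp switch 2, for lamp 2 over well 2 (1 = leftmost, +y, to 4 = rightmost), same values and behaviour as sw0; starts anywhere, even half-way
- sw3 (a joint): white lamp switch 3, for lamp 3 over well 3 (1 = leftmost, +y, to 4 = rightmost), same values and behaviour as sw0; starts anywhere, even half-way
- sw4 (a joint): white lamp switch 4, for lamp 4 over well 4 (1 = leftmost, +y, to 4 = rightmost), same values and behaviour as sw0; starts anywhere, even half-way
- hood: fixed low lamp hood, open at the near side, yaw up to 0.1 rad. End walls: inner faces y = +-158 mm. Four lamp bars along x overhead, one per well. Overhang: underside 45.5, top 68 mm above the table, front edge x = -55 mm. Back stop: rail 18 mm high, near face x = 51 mm. Origin: on the table, where the tray's origin lies when home (1 mm off the stop); x points into the hood, y left
- tray: loose aluminium tray, 100 (x) x 288 (y) x 14 mm high, 4 mm floor and walls, about 0.35 kg plus four items of 80 g; three dividers make four wells in a row along y. Origin: centre of its underside; x points away from the robot, y left. Starts flat on the table in front of the hood, up to 35 mm to either side and 0.15 rad askew of it
- handle (a point): middle of the tray's handle, a black upright fin on its near side, at x = -94, y = 0, z = 29 mm in the tray's frame: 12 mm thick (y), 44 mm long (x), z from 9 to 45 mm, rigidly joined to the tray by a 12 mm wide strip beneath it
- well1 (a point): centre of the floor of tray well 1 (from the left), at x = 0, y = 106.5 mm, z = 4 mm in the tray's frame
- well2 (a point): centre of the floor of tray well 2 (from the left), at x = 0, y = 35.5 mm, z = 4 mm in the tray's frame
- well3 (a point): centre of the floor of tray well 3 (from the left), at x = 0, y = -35.5 mm, z = 4 mm in the tray's frame
- well4 (a point): centre of the floor of tray well 4 (from the left), at x = 0, y = -106.5 mm, z = 4 mm in the tray's frame
- patty_a: brown round patty, 58 mm across, 24 mm high, loose in one of the wells; origin: centre of its underside
- patty_b: a second patty, the same
- pot_a: white round sauce pot with green lid, 55 mm across, 32 mm high, loose in one of the wells; origin: centre of its underside
- pot_b: a second sauce pot, the same
- scraper: bystander: steel bench scraper with red grip, 115 x 140 x 18 mm, lying flat; origin: on its underside
- timer: bystander: white kitchen timer 50 x 70 x 57 mm with red dial; origin: centre of underside
- spare_pot: bystander: a spare green-lidded pot standing on the table, 55 mm across, 32 mm high; origin: centre of underside
- mug: bystander: blue mug 80 mm across, 90 mm high; origin: centre of underside
- shaker: bystander: clear shaker with steel cap, 48 mm across, 90 mm high, behind the switch box; origin: centre of underside
There are look-alikes about, which are no part of the job. Leave any blue look-alike of the patty_b alone.

How it is judged:
At the end, for the whole second after the job is handed in: Red switch on, each white switch on if its well has a patty, off if a pot (past 5 mm); each well still holds its item within 25 mm of its centre; tray flat, still and home: at most 12 mm short of the stop position, 20 mm sideways, 0.12 rad askew to the hood (value of joint sw0 above 0.005 m and ((distance between patty_a and well1 below 0.025 m and value of joint sw1 above 0.005 m) or (distance between patty_b and well1 below 0.025 m and value of joint sw1 above 0.005 m) or (distance between pot_a and well1 below 0.025 m and value of joint sw1 below -0.005 m) or (distance between pot_b and well1 below 0.025 m and value of joint sw1 below -0.005 m)) and ((distance between patty_a and well2 below 0.025 m and value of joint sw2 above 0.005 m) or (distance between patty_b and well2 below 0.025 m and value of joint sw2 above 0.005 m) or (distance between pot_a and well2 below 0.025 m and value of joint sw2 below -0.005 m) or (distance between pot_b and well2 below 0.025 m and value of joint sw2 below -0.005 m)) and ((distance between patty_a and well3 below 0.025 m and value of joint sw3 above 0.005 m) or (distance between patty_b and well3 below 0.025 m and value of joint sw3 above 0.005 m) or (distance between pot_a and well3 below 0.025 m and value of joint sw3 below -0.005 m) or (distance between pot_b and well3 below 0.025 m and value of joint sw3 below -0.005 m)) and ((distance between patty_a and well4 below 0.025 m and value of joint sw4 above 0.005 m) or (distance between patty_b and well4 below 0.025 m and value of joint sw4 above 0.005 m) or (distance between pot_a and well4 below 0.025 m and value of joint sw4 below -0.005 m) or (distance between pot_b and well4 below 0.025 m and value of joint sw4 below -0.005 m)) and x of tray in the frame of hood between -0.012 and 0.008 m and y of tray in the frame of hood between -0.02 and 0.02 m and z of tray in the frame of hood below 0.006 m and angle between the x axis of tray and the x axis of hood, either way round below 0.12 rad and angle between tray's own z axis and vertical below 0.06 rad and linear speed of tray below 0.01 m/s); the robot touches nothing.
It fails at once if a bystander (scraper, timer, spare pot, mug, shaker) is shifted by more than 30 mm (distance of any of scraper, timer, spare_pot, mug, shaker from where it was at the start of the episode above 0.03 m).
It fails at once if the tray is lifted off the table by more than 15 mm (height (world z) of tray above 0.015 m).
It fails at once if the tray is tipped by more than 0.2 rad (angle between tray's own z axis and vertical above 0.2 rad).
It also fails if it takes over 72 s, if anything falls off the work surface, if the arm or the gripper's body presses on something with over 40 N, if the wrist force passes 120 N, or if a joint passes its speed limit or range.

### The arm

A 6-joint arm with a two-finger parallel gripper is mounted at the origin on the work surface. World frame = base frame: x ahead of the robot, y to its left, z up, the work surface at z = 0. Lengths are in m, angles in rad, forces in N, time in s.
With the tool pointing down it reaches from about 0.25 to 0.725 m from the base axis. Payload 4 kg.
Tool frame: the origin (TCP) lies at the very end of the fingers, on their centre line; the grasp point (between the pads) lies 19 mm behind it; z points along the fingers, y is the line along which they close (so a half turn about z gives the same grasp; the last joint's range is limited). The gripper opens to 85 mm and grips with 20 to 120 N. Pads are 22 mm wide; open, the fingers measure 114 mm over their backs; the gripper's body (76 mm by 85 mm) begins 54 mm behind the grasp point. The pads swing forward as they close: fully open they stand 13 mm farther back than shut.
Start: joints at [-1.346, 0.241, 0.005, 1.335, 0, 1.571], TCP at [0.111, -0.487, 0.194] pointing down, gripper open.
Joint ranges: [-2.72, 2.72], [-1.05, 1.87], [-1.09, 1.28], [-1.99, 2.15], [-1.42, 1.44], [-3.14, 3.14]. Speed limits (rad/s): [2.79, 2.79, 3.14, 3.14, 3.14, 3.14].

### API

Orientations are given as a unit quaternion [x, y, z, w].
In Python, from workcell import bot, vision, workorder, boxes_of gives the robot as it stands.
- The arm moves only by the tool send_rows, never from a script. Its argument "motion" is text: rows parted by semicolons, each of 5 numbers parted by spaces: the closure, from -1 (fully open) to 1 (shut), so that 0 is half open, then the shift along the tool's x, y, z in cm, then the turn about the tool's z in rad. In form: claw x y z twist; .... A call has 1 to 5 rows; each row is the pose to reach, as a shift and turn from the pose commanded when the call began, along the tool's axes at that moment; what a row does not reach only later rows make up. A row lasts 1/10 s, in which the tool goes at most 50 mm and 8.59 degrees, less where a joint would pass 70% of its speed; a pose out of reach is approached as far as the arm can. A call with a gripper value outside its range is refused whole. The fingers move at their own pace and stop on an object; the grip force is fixed at half the most. Time passes only in rows, so rows that repeat a pose let the fingers close. It gives the time, the measured TCP pose, the force, the opening and the grip force at its end, in the units of the state.
- bot.get_obs(): the state, without advancing time (a new reading comes with each control period).
- vision.camera(name): name is "scene" or "top"; returns the picture (400x640x3 uint8, red, green, blue); there is no depth.
- vision.camera_model(name): a dict with "fov_y" (degrees; the focal length in pixels is half the picture's height over the tangent of half this angle, whatever the lens; pixels are square), "cx", "cy" (the principal point, pixels), "world_from_camera" (4x4, takes a point from camera to world coordinates). Camera axes: x right, y down, z forward; pixel columns grow to the right and rows downward; lengths in m; the calibration is good to about 2 mm. A picture is of the moment at which its call begins. camera_model takes no time and is no camera call.
- workorder.job_done(): hands the job in; it is judged then, once.
Trained networks look in the newest picture that a camera, given by its name, has taken for a name from the list of things; names that differ only in an ending like _2 or _b are one class to them, and where a whole thing is asked for, a point or a joint stands for the part that bears it (a point fixed in the world has none). Each returns a list of dicts, best first, with "conf" (0 to 1); they miss things now and then, are a little off and sometimes report something else, mostly with a low value. They report only what shows in the picture. A call takes as long as a camera call. They do not tell look-alikes from the thing itself.
- boxes_of(camera, target): "rect" ([centre column, centre row, width, height] in pixels, round what is visible of it).
The state is a dict: "clock": time; "joint_pos": joint angles; "joint_vel": joint speeds; "tau": joint torques, N m; "eef_pos": TCP position; "tool_rot": TCP orientation; "ft_force": force on the tool from outside, world axes, zero at the start; "ft_torque": the same for the moment, N m; "grip_width": finger opening in m; "grasp_force": force on a finger pad.
Only numpy, scipy, OpenCV 4.12 (cv2) and the standard library are available. Lean on these libraries where they do the work, as an engineer would, in place of code of your own. Each camera call takes 0.05 s, during which the arm holds its last target. There are 200 camera calls.

## Working session

There is one attempt and no reset: what is moved stays moved. The work goes in short steps, Python scripts to look and compute and a tool call to move; the robot and the scene stay as the last step left them, time stands still between calls to the robot, and variables do not carry over. Pictures are saved under pics/ and viewed, at most 10 in all, crops included, and the job is handed in when it is done.

Besides the shell and the picture viewer there is one more tool, called after "Emit:" as name(argument=value, ...), one argument or row to a line, values as JSON. send_rows: Moves the arm, as the interface text tells. Its arguments: {"type":"object","properties":{"motion":{"type":"string"}},"required":["motion"]}

```bash
mkdir -p pics; ls
cat > h.py <<'E'
from workcell import bot, vision, workorder, boxes_of
import numpy as np, cv2
def model(n):
    m=vision.camera_model(n); f=200/np.tan(np.radians(m["fov_y"])/2)
    return f,m["cx"],m["cy"],np.array(m["world_from_camera"])
def unproj(n,u,v,z):
    f,cx,cy,T=model(n); d=T[:3,:3]@np.array([(u-cx)/f,(v-cy)/f,1]); o=T[:3,3]
    return o+d*(z-o[2])/d[2]
def proj(n,p):
    f,cx,cy,T=model(n); q=T[:3,:3].T@(np.array(p)-T[:3,3]); return np.array([cx+f*q[0]/q[2],cy+f*q[1]/q[2]])
E
python3 - <<'E'
from h import *
for n in("top","scene"):
    im=vision.camera(n); cv2.imwrite(f"pics/{n}0.png",im[:,:,::-1]); print(n,[np.round(a,3) for a in model(n)])
    for t in("panel","hood","tray","handle","sw0","sw1","patty_a","pot_a","mug","shaker","timer","scraper"):
        print(t,[(np.round(d["rect"]).astype(int).tolist(),round(d["conf"],2)) for d in boxes_of(n,t)][:6])
o=bot.get_obs();print(o["clock"],o["eef_pos"],o["tool_rot"],o["grip_width"])
E
```

```text
pics
top [np.float64(386.616), np.float64(311.31), np.float64(201.172), array([[ 0.064, -0.976,  0.208,  0.336],
       [-0.998, -0.063,  0.013, -0.061],
       [ 0.   , -0.209, -0.978,  0.966],
       [ 0.   ,  0.   ,  0.   ,  1.   ]])]
panel [([165, 214, 69, 53], 0.94)]
hood [([323, 135, 140, 71], 0.78)]
tray [([349, 207, 24, 20], 0.71), ([227, 127, 27, 27], 0.65), ([306, 211, 119, 72], 0.55)]
handle [([307, 214, 121, 77], 0.58), ([191, 275, 32, 30], 0.56)]
sw0 []
sw1 []
patty_a [([283, 277, 27, 28], 0.95), ([348, 208, 27, 19], 0.93), ([337, 256, 21, 27], 0.88), ([320, 203, 24, 25], 0.76)]
pot_a [([265, 194, 21, 22], 0.64), ([294, 195, 21, 22], 0.6), ([165, 212, 70, 55], 0.57)]
mug [([475, 249, 47, 52], 0.74)]
shaker [([227, 127, 25, 27], 0.69)]
timer [([192, 274, 36, 30], 0.58), ([242, 264, 23, 16], 0.26)]
scraper [([394, 301, 61, 58], 0.75), ([191, 276, 31, 31], 0.54), ([308, 209, 115, 72], 0.18)]
scene [np.float64(418.632), np.float64(321.462), np.float64(202.334), array([[-0.029,  0.821, -0.57 ,  1.069],
       [ 0.999,  0.014, -0.03 , -0.012],
       [-0.017, -0.57 , -0.821,  0.861],
       [ 0.   ,  0.   ,  0.   ,  1.   ]])]
panel [([469, 206, 74, 54], 0.95)]
hood [([306, 284, 173, 82], 0.65)]
tray [([320, 210, 129, 72], 0.82)]
handle [([324, 213, 129, 70], 0.65)]
sw0 []
sw1 []
patty_a [([292, 180, 21, 21], 0.94), ([344, 162, 23, 22], 0.86), ([308, 223, 25, 20], 0.65), ([279, 219, 27, 24], 0.57)]
pot_a [([369, 226, 24, 29], 0.97), ([336, 223, 23, 27], 0.81)]
mug [([166, 181, 45, 51], 0.83), ([424, 156, 34, 34], 0.33)]
shaker [([424, 288, 28, 35], 0.71)]
timer [([426, 156, 34, 32], 0.96), ([247, 152, 54, 44], 0.55)]
scraper [([248, 150, 53, 46], 0.95)]
1.3 [ 0.11145739 -0.48740769  0.19400895] [ 9.93691129e-01  1.12151420e-01 -6.42338662e-06 -3.91297135e-06] 0.0855589124507229
```

Run:
```python
import cv2
a=cv2.imread("pics/top0.png"); c=a[90:320,120:420]
cv2.imwrite("pics/top0c.png",cv2.resize(c,None,fx=2.6,fy=2.6,interpolation=cv2.INTER_CUBIC))
c=a[180:250,125:205]
b=cv2.imread("pics/scene0.png")[170:250,425:515]
cv2.imwrite("pics/pan0.png",cv2.hconcat([cv2.resize(c,(400,350),interpolation=2),cv2.resize(b,(394,350),interpolation=2)]))
```

```text
(no output)
```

View pics/top0c.png

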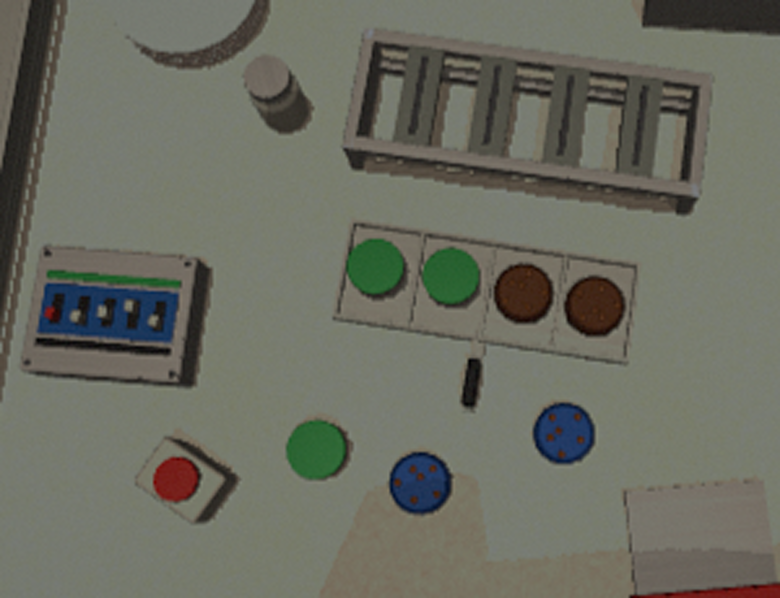

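View pics/pan0.png

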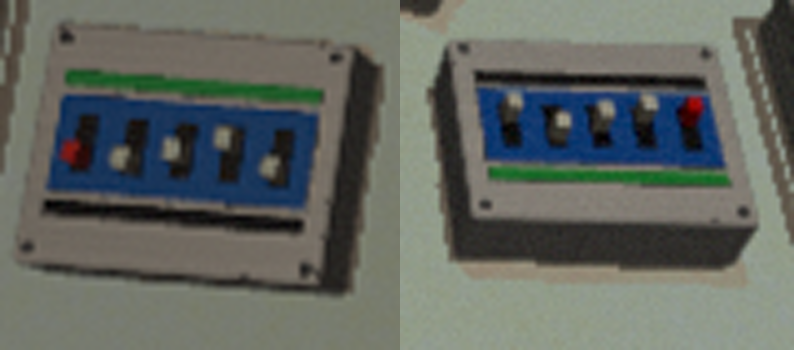

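View pics/scene0.png

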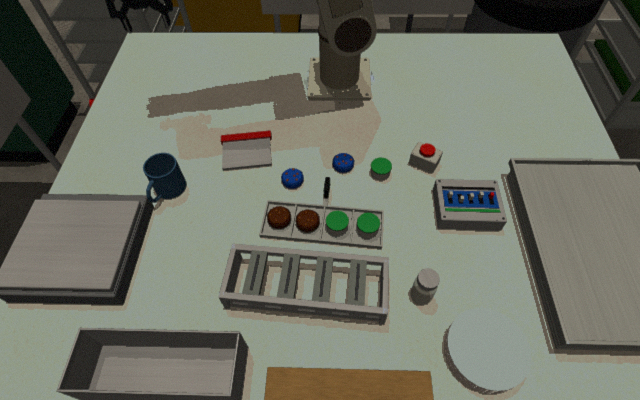

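```bash
cat >> h.py <<'E'
from scipy.optimize import least_squares
def fit(obs):  # obs: list (cam,u,v,x,y,z) -> pose
    def w(p,o): c,s=np.cos(p[2]),np.sin(p[2]); return [p[0]+c*o[3]-s*o[4],p[1]+s*o[3]+c*o[4],o[5]]
    r=least_squares(lambda p:np.concatenate([proj(o[0],w(p,o))-o[1:3] for o in obs]),[.45,0,0])
    return r.x,r.fun.reshape(-1,2)
E
python3 - <<'E'
from h import *
np.set_printoptions(precision=4,suppress=True)
g=lambda X,Y:(120+X/2.6,90+Y/2.6)
P=lambda X,Y:(125+X/5,180+Y/5)
k=394/90; S=lambda X,Y:(425+(X-400)/k,170+Y/k)
T=lambda *q:q
tray=[("top",*g(*p),x,y,.014) for p,x,y in [((354,223),.05,.144),((637,266),.05,-.144),((627,363),-.05,-.144),((333,320),-.05,.144)]]
print("tray",*fit(tray)); print(*fit(tray+[("top",*g(471,382),-.094,0,.045)]))
trs=[("scene",u,v,x,y,.014) for u,v,x,y in [(261,238,.05,-.144),(382,246,.05,.144),(384,209,-.05,.144),(266,202,-.05,-.144)]]
print("tray scene",*fit(trs))
for n,f in(("top",P),):
  c=np.mean([unproj(n,*f(*p),.045) for p in[(66,37),(336,57),(305,270),(27,246)]],0);print("panel c",c)
c=np.mean([unproj("scene",*S(*p),.045) for p in[(463,48),(706,54),(743,212),(485,205)]],0);print("scene c",c)
for a,b in(((66,78),(322,96)),((44,206),(302,225))):
  A=unproj("top",*P(*a),.045);B=unproj("top",*P(*b),.045);d=A-B;print("stripe",A,B,np.arctan2(-d[0],d[1]))
for a,b in(((488,173),(730,182)),((476,76),(706,83))):
  A=unproj("scene",*S(*b),.045);B=unproj("scene",*S(*a),.045);d=A-B;print("stripe s",A,B,np.arctan2(-d[0],d[1]))
for p in[(71,150),(119,157),(172,150),(223,137),(271,166)]: print("knob top",unproj("top",*P(*p),.061))
for p in[(691,103),(648,103),(602,108),(562,120),(512,101)]: print("knob sc",unproj("scene",*S(*p),.061))
for p in[(368,32),(712,75),(697,190),(345,150)]: print("hood",unproj("top",*g(*p),.068))
for p in [(226,287),(388,299),(390,258),(235,250)]:print("hood s",unproj("scene",*p,.068))
for n,u,v,z in(("scene",369,219,.032),("scene",381,163,.032),("top",227,119,.09),("top",242,263,.032)):print("spare/shaker",unproj(n,u,v,z))
print(unproj("top",*g(421,483),.024),unproj("top",*g(564,433),.024),unproj("top",192,274,.057),unproj("top",*g(270,80),.09),unproj("top",*g(317,450),.032))
E
```

```text
tray [ 0.5353 -0.0388 -0.0868] [[-1.5246 -0.6291]
 [ 1.6183 -0.6266]
 [ 0.5728  0.8895]
 [-0.6842  0.1737]]
[ 0.5358 -0.0388 -0.0872] [[-1.5164 -0.835 ]
 [ 1.6074 -0.7873]
 [ 0.5442  0.7191]
 [-0.6925 -0.0437]
 [ 0.038   0.7033]]
tray scene [ 0.5416 -0.0383 -0.0561] [[-1.4573 -0.5643]
 [ 1.5241 -0.3881]
 [-0.4568  0.4619]
 [ 0.3588  0.3578]]
panel c [0.4866 0.3113 0.045 ]
scene c [0.4874 0.3106 0.045 ]
stripe [0.5191 0.3739 0.045 ] [0.5182 0.2479 0.045 ] -0.006949842742819788
stripe [0.4557 0.3745 0.045 ] [0.4545 0.2492 0.045 ] -0.009274626901389488
stripe s [0.5218 0.3736 0.045 ] [0.5183 0.247  0.045 ] -0.027958889399356677
stripe s [0.4565 0.3744 0.045 ] [0.4537 0.2494 0.045 ] -0.022427002235288245
knob top [0.4812 0.3584 0.061 ]
knob top [0.4793 0.335  0.061 ]
knob top [0.4843 0.3104 0.061 ]
knob top [0.4921 0.287  0.061 ]
knob top [0.4796 0.2623 0.061 ]
knob sc [0.482  0.3562 0.061 ]
knob sc [0.4824 0.3333 0.061 ]
knob sc [0.4861 0.3083 0.061 ]
knob sc [0.4943 0.2858 0.061 ]
knob sc [0.4822 0.2612 0.061 ]
hood [0.7728 0.0918 0.068 ]
hood [ 0.7498 -0.2407  0.068 ]
hood [ 0.6339 -0.229   0.068 ]
hood [0.6518 0.1025 0.068 ]
hood s [ 0.7313 -0.2291  0.068 ]
hood s [0.7498 0.0975 0.068 ]
hood s [0.6589 0.1073 0.068 ]
hood s [ 0.6464 -0.2232  0.068 ]
spare/shaker [0.5393 0.0702 0.032 ]
spare/shaker [0.368  0.1072 0.032 ]
spare/shaker [0.7131 0.1677 0.09  ]
spare/shaker [0.3739 0.1066 0.032 ]
[0.3503 0.0097 0.024 ] [ 0.4044 -0.1193  0.024 ] [0.3404 0.2149 0.057 ] [0.708  0.1748 0.09  ] [0.3737 0.1068 0.032 ]
```

```bash
cat >> h.py <<'E'
from scipy.spatial.transform import Rotation as R
def to(*targets):  # (x,y,z,yaw of tool x) -> tool-frame shift in cm and turn
    o=bot.get_obs(); p=np.array(o["eef_pos"]); r=R.from_quat(o["tool_rot"]).as_matrix(); y0=np.arctan2(r[1,0],r[0,0])
    print("t",round(o["clock"],2),"p",np.round(p,4),"yaw",round(y0,3),"F",np.round(o["ft_force"],1),"w",round(o["grip_width"],4))
    for x,y,z,a in targets:
        s=r.T@(np.array([x,y,z])-p)*100; d=(a-y0+np.pi)%(2*np.pi)-np.pi
        print(np.round(s,2),"turn",round(-d,3))
E
python3 -c "
from h import *
to((.40,-.25,.17,.225),(.38,-.2,.17,.225))"
```

```text
t 1.3 p [ 0.1115 -0.4874  0.194 ] yaw 0.225 F [-0.1  0.4 -0.4] w 0.0856
[ 33.42 -16.71   2.4 ] turn -0.0
[ 32.58 -22.03   2.4 ] turn -0.0
```

Emit:
send_rows(
  motion="1 4 -2 0 -0.1; 1 8 -4 0 -0.2; 1 12 -6 0 -0.3; 1 16 -8 0 -0.4; 1 20 -10 0 -0.5",
)

```text
clock: 1.8
eef_pos: [0.2853, -0.3442, 0.1942]
tool_rot: [0.934, 0.356, 0.0, 0.0]
ft_force: [0.8, -0.6, -0.2]
grip_width: 0.0123
grasp_force: 0.0
```

```bash
python3 -c "
from h import *
to((.42,-.1,.17,1.2),(.46,.15,.15,1.55))"
```

```text
t 1.8 p [ 0.2853 -0.3442  0.1942] yaw 0.728 F [ 0.8 -0.6 -0.2] w 0.0123
[26.31 -9.26  2.41] turn -0.472
[ 45.94 -25.25   4.4 ] turn -0.822
```

Emit:
send_rows(
  motion="1 4.6 -2.5 0 -0.15; 1 9.2 -5 0 -0.3; 1 13.8 -7.5 0 -0.45; 1 18.4 -10 0 -0.6; 1 23 -12.5 0 -0.75",
)

```text
clock: 2.3
eef_pos: [0.3698, -0.1085, 0.1943]
tool_rot: [0.738, 0.674, 0.0, 0.001]
ft_force: [0.7, -0.2, 0.4]
grip_width: 0.0001
grasp_force: 0.0
```

```bash
python3 -c "
from h import *
to((.44,.15,.15,1.555),(.455,.36,.12,1.555))"
```

```text
t 2.3 p [ 0.3698 -0.1085  0.1943] yaw 1.481 F [ 0.7 -0.2  0.4] w 0.0001
[26.38  4.65  4.43] turn -0.074
[47.43  4.25  7.43] turn -0.074
```

Emit:
send_rows(
  motion="1 4.8 0.8 0 -0.07; 1 9.6 1.4 0 -0.07; 1 14.4 2 0 -0.07; 1 19.2 2.6 0 -0.07; 1 24 3.2 0 -0.07",
)

```text
clock: 2.8
eef_pos: [0.4245, 0.1276, 0.1943]
tool_rot: [0.716, 0.698, 0.0, 0.0]
ft_force: [1.2, -1.2, 0.5]
grip_width: -0.0
grasp_force: 0.0
```

```bash
python3 -c "
from h import *
to((.448,.359,.075,1.555),(.448,.359,.051,1.555))"
```

```text
t 2.8 p [0.4245 0.1276 0.1943] yaw 1.545 F [ 1.2 -1.2  0.5] w -0.0
[23.19  1.75 11.94] turn -0.01
[23.19  1.75 14.34] turn -0.01
```

Emit:
send_rows(
  motion="1 4.7 0.5 1 -0.01; 1 9.4 0.8 2 -0.01; 1 14 1.2 4 -0.01; 1 18.6 1.5 7 -0.01; 1 23.2 1.75 9 -0.01",
)

```text
clock: 3.3
eef_pos: [0.447, 0.3534, 0.1049]
tool_rot: [0.713, 0.701, -0.0, 0.0]
ft_force: [0.9, 0.0, 0.3]
grip_width: 0.0001
grasp_force: 0.0
```

Run:
```python
from h import *
to((.448,.359,.051,1.555))
t=vision.camera("top")[170:260,115:215];s=vision.camera("scene")[160:250,420:520]
cv2.imwrite("pics/c1.png",cv2.resize(cv2.hconcat([t,s]),None,fx=4,fy=4,interpolation=2)[:,:,::-1])
```

```text
t 3.3 p [0.447  0.3534 0.1049] yaw 1.555 F [0.9 0.  0.3] w 0.0001
[0.56 0.09 5.39] turn -0.0
```

View pics/c1.png

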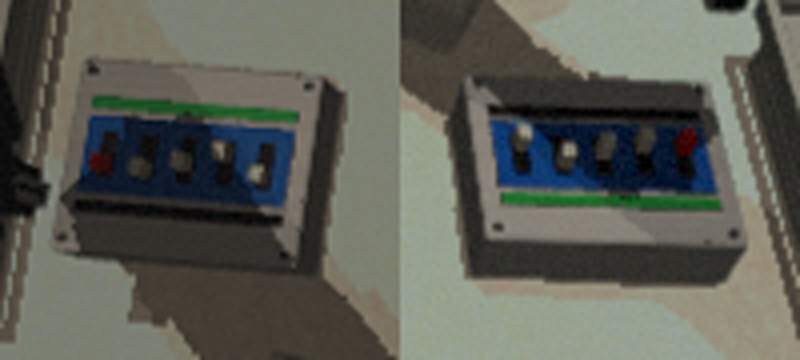

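Run:
```python
from h import *
p=bot.get_obs()["eef_pos"]; print(proj("top",p),proj("scene",p))
```

```text
[130.11928164 222.32943005] [493.55323962 170.41430185]
```

Run:
```python
from h import *
p=bot.get_obs()["eef_pos"]; out=[]
for n in("top","scene"):
    im=vision.camera(n).copy(); u,v=proj(n,p).astype(int); im=cv2.convertScaleAbs(im,alpha=1.8); im[v,u]=(255,0,255)
    out.append(cv2.resize(im[v-45:v+35,max(u-50,0):max(u-50,0)+80],None,fx=5,fy=5,interpolation=0))
cv2.imwrite("pics/c2.png",cv2.hconcat(out)[:,:,::-1])
```

```text
(no output)
```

View pics/c2.png

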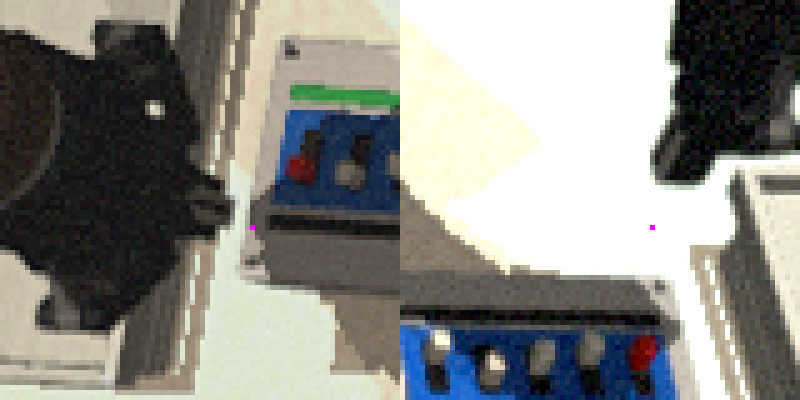

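Run:
```python
from h import *
f=lambda a,b:least_squares(lambda p:np.r_[proj("top",p)-a,proj("scene",p)-b],[.45,.35,.1])
for a,b in(((125,219),(498,160)),((126,219.5),(497,161.5))):
    r=f(a,b);print(r.x,r.fun)
# knob/pixels triangulated
P=lambda X,Y:(125+X/5,180+Y/5)
k=394/90; S=lambda X,Y:(425+(X-400)/k,170+Y/k)
for a,b in zip([(66,37),(336,57),(305,270),(27,246)],[(743,212),(485,205),(463,48),(706,54)]):
    r=f(P(*a),S(*b));print(r.x,r.fun)
```

```text
[0.44714574 0.35118235 0.13963161] [-0.78877907 -0.13545569 -0.80988786  0.21897096]
[0.44686754 0.35112207 0.13430371] [-0.6247786  -0.10656119 -0.64068561  0.17223251]
[0.53975592 0.37724868 0.04386941] [ 0.15767898  0.02575241  0.14645087 -0.03796906]
[0.5381581  0.243253   0.04447433] [ 0.21336532  0.0236722   0.19999866 -0.03803545]
[0.43315952 0.2452987  0.04364969] [ 0.03463159  0.00389497  0.03527543 -0.00677933]
[0.4359075  0.37922801 0.04461479] [ 0.17942059  0.0294609   0.18103682 -0.04714599]
```

Emit:
send_rows(
  motion="1 0.5 0 2 0; 1 0.5 0 3.5 0; 1 0.5 0 4.5 0; 1 0.5 0 5.3 0; 1 0.5 0 5.3 0",
)

```text
clock: 4.0
eef_pos: [0.4473, 0.3559, 0.053]
tool_rot: [0.713, 0.701, -0.001, -0.0]
ft_force: [-0.1, -0.4, 0.9]
grip_width: -0.0004
grasp_force: 0.0
```

Emit:
send_rows(
  motion="1 0.2 0.8 0 0; 1 0.2 1.3 0 0; 1 0.2 1.7 0 0; 1 0.2 2.1 0 0; 1 0.2 2.4 0 0",
)

```text
clock: 4.5
eef_pos: [0.4721, 0.3587, 0.0534]
tool_rot: [0.713, 0.701, 0.0, 0.0]
ft_force: [0.7, -0.8, 0.2]
grip_width: -0.0002
grasp_force: 0.0
```

Emit:
send_rows(
  motion="1 0 0.2 0 0; 1 0 0.4 0 0; 1 0 0.6 0 0; 1 0 0.6 0 0",
)

```text
clock: 4.9
eef_pos: [0.4777, 0.3585, 0.0532]
tool_rot: [0.713, 0.701, 0.0, 0.0]
ft_force: [-0.5, 0.2, -0.3]
grip_width: -0.0003
grasp_force: 0.0
```

Emit:
send_rows(
  motion="1 0 0.2 0 0; 1 0 0.4 0 0; 1 0 0.6 0 0; 1 0 0.6 0 0",
)

```text
clock: 5.3
eef_pos: [0.4839, 0.3584, 0.0533]
tool_rot: [0.713, 0.701, 0.0, 0.0]
ft_force: [0.0, 0.1, 0.4]
grip_width: -0.0001
grasp_force: 0.0
```

Run:
```python
from h import *
out=[]
for n,c in(("top",(160,210)),("scene",(470,200))):
    im=vision.camera(n).copy(); im=cv2.convertScaleAbs(im,alpha=1.4); u,v=c
    out.append(cv2.resize(im[v-40:v+40,u-40:u+40],None,fx=5,fy=5,interpolation=2))
cv2.imwrite("pics/c3.png",cv2.hconcat(out)[:,:,::-1]); to((.487,.3587,.05,1.555))
```

```text
t 5.4 p [0.4835 0.3584 0.0532] yaw 1.555 F [-0.5  0.7  0.8] w 0.0002
[0.04 0.35 0.32] turn -0.0
```

View pics/c3.png

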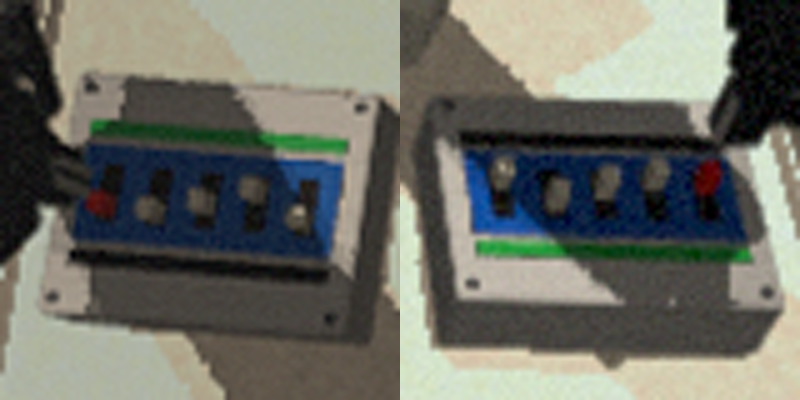

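Run:
```python
from h import *
f=lambda a,b:least_squares(lambda p:np.r_[proj("top",p)-a,proj("scene",p)-b],[.45,.35,.1])
for a,b in(((135,205.6),(494,188)),((137,206.5),(493,188.4))):
    r=f(a,b);print(r.x,r.fun)
p=[.4835,.3584,.0532]
for z in (.0532,.07,.08,.09):print(z,proj("top",[*p[:2],z]),proj("scene",[*p[:2],z]))
print({k:np.round(v,4) for k,v in bot.get_obs().items()})
```

```text
[0.48611308 0.3544047  0.08903248] [ 0.96276571  0.15669605  0.94410259 -0.24406383]
[0.48502536 0.35234394 0.08549673] [ 0.44435772  0.07164506  0.43583927 -0.11179345]
0.0532 [140.75245988 209.65578531] [491.50900159 195.99831849]
0.07 [137.68260984 208.32282401] [493.80026242 191.78361794]
0.08 [135.80224618 207.50635025] [495.19524231 189.21759733]
0.09 [133.88067972 206.6719858 ] [496.61419123 186.60748647]
{'clock': np.float64(5.4), 'joint_pos': array([0.6378, 0.5306, 0.0588, 1.0991, 0.    , 2.2247]), 'joint_vel': array([ 0.0008, -0.001 , -0.0031, -0.0042, -0.0022,  0.0006]), 'tau': array([-4.03000e-02, -4.86426e+01,  2.33358e+01, -1.18000e-02,
       -3.10000e-03, -8.00000e-04]), 'eef_pos': array([0.4835, 0.3584, 0.0532]), 'tool_rot': array([ 7.128e-01,  7.014e-01, -1.000e-04, -0.000e+00]), 'ft_force': array([-0.4844,  0.7051,  0.7801]), 'ft_torque': array([-0.018 , -0.0111,  0.0086]), 'grasp_force': np.float64(0.0), 'grip_width': np.float64(0.0002)}
```

Emit:
send_rows(
  motion="1 0 -1.8 -0.5 0; 1 0 -3.6 -0.5 0; 1 0 -3.6 0.3 0; 1 0 -3.6 0.8 0; 1 0 -3.6 1.0 0",
)

```text
clock: 5.9
eef_pos: [0.4476, 0.3586, 0.0422]
tool_rot: [0.713, 0.701, -0.001, 0.0]
ft_force: [0.1, 0.1, 0.4]
grip_width: 0.0002
grasp_force: 0.0
```

Emit:
send_rows(
  motion="1 0 0 0.2 0; 1 0 0 0.4 0; 1 0 0 0.6 0; 1 0 0 0.8 0; 1 0 0 0.8 0",
)

```text
clock: 6.4
eef_pos: [0.4474, 0.3588, 0.0349]
tool_rot: [0.713, 0.701, -0.0, -0.0]
ft_force: [0.1, -0.2, -0.8]
grip_width: -0.0003
grasp_force: 0.0
```

Emit:
send_rows(
  motion="1 0 0 0.2 0; 1 0 0 0.4 0; 1 0 0 0.6 0; 1 0 0 0.7 0; 1 0 0 0.7 0",
)

```text
clock: 6.9
eef_pos: [0.4474, 0.3589, 0.028]
tool_rot: [0.713, 0.701, -0.0, -0.0]
ft_force: [-0.1, -0.8, -0.0]
grip_width: 0.0001
grasp_force: 0.0
```

Emit:
send_rows(
  motion="1 0 0 0.1 0; 1 0 0 0.2 0; 1 0 0 0.3 0; 1 0 0 0.4 0; 1 0 0 0.4 0",
)

```text
clock: 7.4
eef_pos: [0.4474, 0.3589, 0.0241]
tool_rot: [0.713, 0.701, -0.0, -0.0]
ft_force: [-1.0, -0.1, 0.5]
grip_width: 0.0001
grasp_force: 0.0
```

Run:
```python
from h import *
out=[]
for n,c in(("top",(150,210)),("scene",(480,195))):
    im=vision.camera(n).copy(); im=cv2.convertScaleAbs(im,alpha=1.6); u,v=c
    q=proj(n,[.4474,.3589,.045]).astype(int);im[q[1],q[0]]=(255,0,255)
    out.append(cv2.resize(im[v-40:v+40,u-40:u+40],None,fx=5,fy=5,interpolation=0))
cv2.imwrite("pics/c4.png",cv2.hconcat(out)[:,:,::-1])
```

```text
(no output)
```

View pics/c4.png

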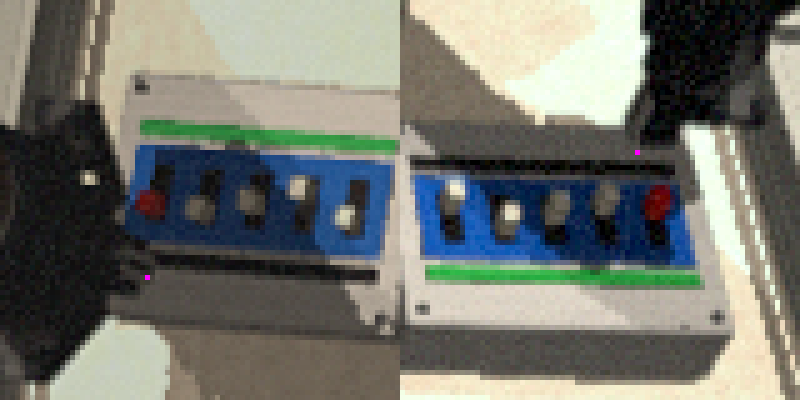

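Emit:
send_rows(
  motion="1 0 0.8 0 0; 1 0 1.2 0 0; 1 0 1.6 0 0; 1 0 2.0 0 0; 1 0 2.4 0 0",
)

```text
clock: 8.0
eef_pos: [0.4719, 0.3585, 0.0242]
tool_rot: [0.713, 0.701, -0.0, -0.0]
ft_force: [0.2, -0.2, 0.0]
grip_width: 0.0
grasp_force: 0.0
```

```bash
cat >> h.py <<'E'
PC,PY=np.array([.4867,.3113]),-.016
def red():
    for n in("top","scene"):
        im=vision.camera(n).astype(int); o=proj(n,[.488,.359,.055]).astype(int); s=im[o[1]-13:o[1]+13,o[0]-13:o[0]+13]
        m=(s[...,0]>2*s[...,1])&(s[...,0]>2*s[...,2])&(s[...,0]>40); v,u=np.nonzero(m)
        if len(u)<4: print(n,"no red"); continue
        q=unproj(n,u.mean()+o[0]-13,v.mean()+o[1]-13,.055)[:2]-PC; c,s_=np.cos(PY),np.sin(PY)
        print(n,len(u),"box xy",np.round([c*q[0]+s_*q[1],-s_*q[0]+c*q[1]],4))
E
python3 -c "
from h import *
red();to((.484,.359,.02,1.555))"
```

```text
top no red
scene 23 box xy [-0.0049  0.0458]
t 8.1 p [0.4722 0.3586 0.0242] yaw 1.554 F [-1.3 -0.5  0.4] w 0.0001
[0.06 1.18 0.42] turn -0.001
```

Emit:
send_rows(
  motion="1 0 0.2 0 0; 1 0 0.4 0 0; 1 0 0.6 0 0; 1 0 0.6 0 0",
)

```text
clock: 8.5
eef_pos: [0.4778, 0.3585, 0.0243]
tool_rot: [0.713, 0.701, 0.0, 0.0]
ft_force: [-0.2, 0.3, -0.4]
grip_width: -0.0001
grasp_force: 0.0
```

```bash
python3 -c "
from h import *
red();to((.484,.359,.02,1.555))"
```

```text
top no red
scene 16 box xy [-0.0019  0.0449]
t 8.6 p [0.4775 0.3585 0.0243] yaw 1.555 F [ 1.2  0.2 -0.4] w 0.0002
[0.06 0.65 0.43] turn -0.0
```

Emit:
send_rows(
  motion="1 0 -1.5 0 0; 1 0 -2.6 0 0; 1 0 -2.6 0.2 0; 1 0 -2.6 0.4 0; 1 0 -2.6 0.5 0",
)

```text
clock: 9.1
eef_pos: [0.4518, 0.359, 0.0191]
tool_rot: [0.713, 0.701, 0.0, 0.0]
ft_force: [-0.8, 0.0, -0.3]
grip_width: -0.0002
grasp_force: 0.0
```

```bash
python3 -c "
from h import *
red();to((.484,.359,.02,1.555))"
```

```text
top 19 box xy [-0.0052  0.0491]
scene 27 box xy [-0.0057  0.046 ]
t 9.2 p [0.4518 0.3589 0.019 ] yaw 1.555 F [-0.5  0.1  0.1] w -0.0004
[ 0.07  3.22 -0.1 ] turn -0.0
```

Emit:
send_rows(
  motion="1 0 0 0.1 0; 1 0 0 0.2 0; 1 0 0 0.3 0; 1 0 0 0.4 0; 1 0 0 0.4 0",
)

```text
clock: 9.7
eef_pos: [0.4514, 0.3588, 0.0151]
tool_rot: [0.713, 0.701, -0.0, -0.0]
ft_force: [-1.0, 0.4, -1.1]
grip_width: -0.0002
grasp_force: 0.0
```

Emit:
send_rows(
  motion="1 0 0 0.1 0; 1 0 0 0.2 0; 1 0 0 0.3 0; 1 0 0 0.3 0",
)

```text
clock: 10.1
eef_pos: [0.4514, 0.3588, 0.0121]
tool_rot: [0.713, 0.701, -0.0, -0.0]
ft_force: [-0.7, -0.1, 0.3]
grip_width: 0.0001
grasp_force: 0.0
```

Emit:
send_rows(
  motion="1 0 0 0.1 0; 1 0 0 0.2 0; 1 0 0 0.3 0; 1 0 0 0.3 0",
)

```text
clock: 10.5
eef_pos: [0.4514, 0.3588, 0.0091]
tool_rot: [0.713, 0.701, -0.0, -0.0]
ft_force: [-0.7, 0.6, -0.1]
grip_width: 0.0002
grasp_force: 0.0
```

Run:
```python
from h import *
out=[]
for n,c in(("top",(145,212)),("scene",(485,185))):
    im=vision.camera(n).copy(); im=cv2.convertScaleAbs(im,alpha=3); u,v=c
    out.append(cv2.resize(im[v-25:v+25,u-25:u+25],None,fx=8,fy=8,interpolation=0))
cv2.imwrite("pics/c5.png",cv2.hconcat(out)[:,:,::-1])
```

```text
(no output)
```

View pics/c5.png

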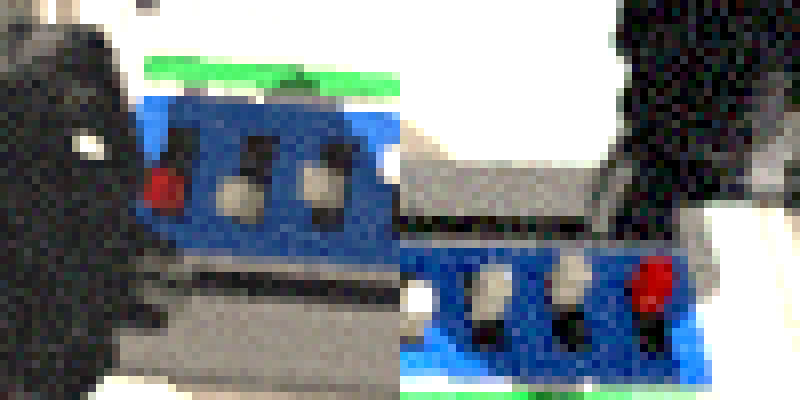

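Run:
```python
from h import *
for z in(.009,.03,.045,.055,.065):
  print(z,*[np.round(proj(n,[.4514+d,.3588,z]),1) for d in(-.014,0,.014) for n in("top","scene")])
```

```text
0.009 [145.4 231.1] [482.3 191.3] [146.2 225.6] [483.4 195.9] [147.1 220. ] [484.5 200.5]
0.03 [141.7 230. ] [484.9 186.3] [142.6 224.3] [486.  190.9] [143.5 218.7] [487.1 195.5]
0.045 [139.1 229.1] [486.8 182.6] [140.  223.4] [487.9 187.2] [140.9 217.6] [489.1 191.9]
0.055 [137.2 228.6] [488.  180.1] [138.2 222.7] [489.2 184.7] [139.1 216.9] [490.4 189.4]
0.065 [135.3 228. ] [489.3 177.5] [136.3 222.1] [490.5 182.1] [137.2 216.2] [491.7 186.8]
```

Emit:
send_rows(
  motion="1 0 0 0.1 0; 1 0 0 0.2 0; 1 0 0 0.3 0; 1 0 0 0.4 0; 1 0 0 0.4 0",
)

```text
clock: 11.1
eef_pos: [0.4517, 0.3591, 0.0078]
tool_rot: [0.713, 0.701, 0.001, 0.0]
ft_force: [-3.7, -2.4, 14.0]
grip_width: -0.0002
grasp_force: 7.0
```

Emit:
send_rows(
  motion="1 0 0 0.1 0; 1 0 0 0.2 0; 1 0 0 0.2 0",
)

```text
clock: 11.4
eef_pos: [0.4518, 0.3591, 0.0077]
tool_rot: [0.713, 0.701, 0.001, 0.0]
ft_force: [-7.6, -5.6, 24.1]
grip_width: -0.0001
grasp_force: 12.4
```

Emit:
send_rows(
  motion="1 0 0 -0.95 0; 1 0 0 -0.95 0; 1 0 0.8 -0.95 0; 1 0 1.2 -0.95 0; 1 0 1.6 -0.95 0",
)

```text
clock: 11.9
eef_pos: [0.4674, 0.3585, 0.0119]
tool_rot: [0.713, 0.701, -0.001, -0.0]
ft_force: [-1.5, 0.8, 1.4]
grip_width: -0.0005
grasp_force: 0.7
```

```bash
python3 -c "
from h import *
red();to((.475,.359,.0125,1.555))"
```

```text
top 13 box xy [0.0007 0.0491]
scene 27 box xy [-0.0001  0.046 ]
t 12.0 p [0.4679 0.3584 0.012 ] yaw 1.554 F [-0.7 -0.5 -0.3] w -0.0001
[ 0.07  0.71 -0.05] turn -0.001
```

Emit:
send_rows(
  motion="1 0 0.3 0 0; 1 0 0.6 0 0; 1 0 0.8 0 0; 1 0 0.9 0 0; 1 0 0.9 0 0",
)

```text
clock: 12.5
eef_pos: [0.4767, 0.3584, 0.0128]
tool_rot: [0.713, 0.701, 0.0, 0.0]
ft_force: [-1.2, 0.3, -1.0]
grip_width: 0.0001
grasp_force: 0.3
```

```bash
python3 -c "
from h import *
red();to((.475,.359,.0125,1.555))"
```

```text
top 10 box xy [0.0095 0.048 ]
scene 27 box xy [0.0087 0.0458]
t 12.6 p [0.4767 0.3585 0.0129] yaw 1.555 F [-0.8  0.   0.1] w 0.0
[ 0.05 -0.17  0.04] turn -0.0
```

Emit:
send_rows(
  motion="1 0 0.1 0 0; 1 0 0.2 0 0; 1 0 0.2 0 0",
)

```text
clock: 12.9
eef_pos: [0.4775, 0.3585, 0.0128]
tool_rot: [0.713, 0.702, -0.001, -0.001]
ft_force: [-4.8, -0.2, 2.0]
grip_width: -0.0003
grasp_force: 2.4
```

Emit:
send_rows(
  motion="1 0 -1.5 0 0; 1 0 -2.9 -2.5 0; 1 -4.8 -2.9 -2.5 0; 1 -9.6 -3.1 -2.5 0; 1 -9.6 -3.1 -0.5 0",
)

```text
clock: 13.4
eef_pos: [0.4479, 0.2594, 0.0202]
tool_rot: [0.714, 0.7, 0.002, 0.002]
ft_force: [0.5, 1.3, -0.7]
grip_width: 0.0006
grasp_force: 0.0
```

```bash
python3 -c "
from h import *
to((.448,.263,.0125,1.555),(.4775,.263,.0125,1.555))"
```

```text
t 13.4 p [0.4479 0.2594 0.0202] yaw 1.55 F [ 0.5  1.3 -0.7] w 0.0006
[ 0.36 -0.    0.77] turn -0.005
[0.42 2.95 0.79] turn -0.005
```

Emit:
send_rows(
  motion="1 0 0 0.5 0; 1 0 1.2 0.5 0; 1 0 2.0 0.5 0; 1 0 2.6 0.5 0; 1 0 3.0 0.5 0",
)

```text
clock: 13.9
eef_pos: [0.4766, 0.2634, 0.013]
tool_rot: [0.712, 0.702, 0.0, -0.0]
ft_force: [-7.6, 1.7, 3.4]
grip_width: -0.0001
grasp_force: 4.4
```

Emit:
send_rows(
  motion="1 0 0 0 0; 1 0 0.1 0 0; 1 0 0.1 0 0",
)

```text
clock: 14.2
eef_pos: [0.4763, 0.2633, 0.013]
tool_rot: [0.712, 0.702, 0.0, -0.001]
ft_force: [-4.5, 2.0, 3.3]
grip_width: 0.0003
grasp_force: 2.6
```

sw4 is at its stop (x≈.476, as predicted). Now sw3, next one left.

Emit:
send_rows(
  motion="1 0 -1.5 0 0; 1 0 -3 -1.5 0; 1 2.4 -3 -2.5 0; 1 2.4 -3 -1 0; 1 2.4 -3 0 0",
)

```text
clock: 14.7
eef_pos: [0.4484, 0.2875, 0.0129]
tool_rot: [0.712, 0.702, 0.001, 0.001]
ft_force: [-1.0, -0.5, -0.5]
grip_width: 0.0001
grasp_force: 0.0
```

Emit:
send_rows(
  motion="1 0 1 0 0; 1 0 2.0 0 0; 1 0 2.6 0 0; 1 0 3.0 0 0; 1 0 3.1 0 0",
)

```text
clock: 15.2
eef_pos: [0.4766, 0.2863, 0.0127]
tool_rot: [0.713, 0.701, -0.002, -0.002]
ft_force: [-7.7, 1.6, 5.0]
grip_width: -0.0002
grasp_force: 4.3
```

Emit:
send_rows(
  motion="1 0 -0.8 0 0; 1 0 -0.8 -3.5 0; 1 2.5 4 -3.5 0; 1 2.5 4.7 -3.5 0; 1 2.5 4.7 -1 0",
)

```text
clock: 15.7
eef_pos: [0.5318, 0.3134, 0.0268]
tool_rot: [0.713, 0.701, 0.006, 0.002]
ft_force: [0.8, -1.0, 0.0]
grip_width: 0.0003
grasp_force: 0.0
```

```bash
python3 -c "
from h import *
red();to((.525,.3113,.0125,1.555),(.497,.3113,.0125,1.555))"
```

```text
top no red
scene no red
t 15.8 p [0.5241 0.3093 0.0199] yaw 1.554 F [-1.5 -1.  -1.3] w -0.0
[0.21 0.09 0.74] turn -0.001
[ 0.16 -2.71  0.75] turn -0.001
```

Emit:
send_rows(
  motion="1 0.15 0 0.75 0; 1 0.15 0 0.8 0; 1 0.15 -1.2 0.8 0; 1 0.15 -2.2 0.8 0; 1 0.15 -2.7 0.8 0",
)

```text
clock: 16.3
eef_pos: [0.4984, 0.3128, 0.0155]
tool_rot: [0.713, 0.702, 0.001, 0.0]
ft_force: [1.9, 0.7, -1.3]
grip_width: -0.0
grasp_force: 0.5
```

Emit:
send_rows(
  motion="1 0 -0.1 0 0; 1 0 -0.2 0 0; 1 0 -0.2 0 0",
)

```text
clock: 16.6
eef_pos: [0.4974, 0.3129, 0.0153]
tool_rot: [0.713, 0.701, 0.001, 0.0]
ft_force: [0.7, -0.2, 0.7]
grip_width: 0.0001
grasp_force: 0.6
```

Emit:
send_rows(
  motion="1 0 -0.1 0.1 0; 1 0 -0.2 0.1 0; 1 0 -0.2 0.1 0",
)

```text
clock: 16.9
eef_pos: [0.4961, 0.313, 0.0142]
tool_rot: [0.713, 0.701, 0.001, 0.001]
ft_force: [3.5, -0.3, 1.6]
grip_width: 0.0004
grasp_force: 2.1
```

Emit:
send_rows(
  motion="1 0 2.6 0 0; 1 2.3 2.6 0 0; 1 2.3 2.6 0 0; 1 2.3 1.2 0 0; 1 2.3 0.4 0 0",
)

```text
clock: 17.4
eef_pos: [0.497, 0.3348, 0.0127]
tool_rot: [0.713, 0.702, -0.002, -0.001]
ft_force: [1.2, 0.6, -0.9]
grip_width: -0.0003
grasp_force: 0.9
```

Emit:
send_rows(
  motion="1 0 -0.2 0 0; 1 0 -0.4 0 0; 1 0 -0.5 0 0; 1 0 -0.5 0 0",
)

```text
clock: 17.8
eef_pos: [0.4964, 0.3356, 0.0145]
tool_rot: [0.713, 0.701, 0.002, 0.001]
ft_force: [5.6, 0.4, -1.0]
grip_width: -0.0001
grasp_force: 2.3
```

Emit:
send_rows(
  motion="1 0 1 0 0; 1 0 1 -4 0; 1 0 1 -8 0; 1 -4 0.5 -10 -0.1; 1 -8 0 -11 -0.25",
)

```text
clock: 18.3
eef_pos: [0.4941, 0.2564, 0.1263]
tool_rot: [0.617, 0.787, 0.002, 0.0]
ft_force: [0.3, -0.5, -0.2]
grip_width: 0.0003
grasp_force: 0.0
```

Emit:
send_rows(
  motion="-0.2 -5 -1.5 0 -0.15; -0.2 -9.5 -2.5 0 -0.3; -0.2 -14 -3.5 0 -0.45; -0.2 -18 -4 0 -0.6; -0.2 -22 -4.5 0 -0.75",
)

```text
clock: 18.8
eef_pos: [0.4993, 0.0331, 0.1239]
tool_rot: [0.315, 0.949, 0.0, -0.001]
ft_force: [0.3, -0.6, 0.3]
grip_width: 0.0511
grasp_force: 0.0
```

Run:
```python
from h import *
to((.437,-.031,.08,3.06))
im=vision.camera("top");cv2.imwrite("pics/top1.png",im[:,:,::-1]);im=vision.camera("scene");cv2.imwrite("pics/scene1.png",im[:,:,::-1])
```

```text
t 18.8 p [0.4993 0.0331 0.1239] yaw 2.501 F [ 0.3 -0.6  0.3] w 0.0511
[ 1.16 -8.87  4.39] turn -0.559
```

Run:
```python
from h import *
for n in("top","scene"):
    im=cv2.imread(f"pics/{n}0.png").max(2); o=proj(n,[.442,-.031,.04]).astype(int); s=im[o[1]-18:o[1]+18,o[0]-12:o[0]+12]
    m=(s<60).astype(np.uint8); k,l,st,c=cv2.connectedComponentsWithStats(m); i=1+np.argmax(st[1:,4]); v,u=np.nonzero(l==i); v=v+o[1]-18;u=u+o[0]-12
    W=np.array([unproj(n,a,b,.04)[:2] for a,b in zip(u,v)]); d=np.linalg.svd(W-W.mean(0))[2][0]; print(n,len(u),W.mean(0),W.min(0),W.max(0),np.arctan(d[1]/d[0]))
# switches in the new pictures
c,s=np.cos(PY),np.sin(PY); out=[]
for n in("top","scene"):
    im=cv2.imread(f"pics/{n}1.png"); o=proj(n,[*PC,.05]).astype(int); out.append(cv2.resize(cv2.convertScaleAbs(im[o[1]-35:o[1]+35,o[0]-40:o[0]+40],alpha=1.3),None,fx=5,fy=5,interpolation=2))
cv2.imwrite("pics/c6.png",cv2.hconcat(out))
```

```text
top 100 [ 0.44450369 -0.0297009 ] [ 0.42234846 -0.03672258] [ 0.46619618 -0.02284903] -0.07189761180594244
scene 105 [ 0.45458745 -0.03112671] [ 0.42214684 -0.03733478] [ 0.48644604 -0.02495048] -0.051861815059839396
```

View pics/c6.png

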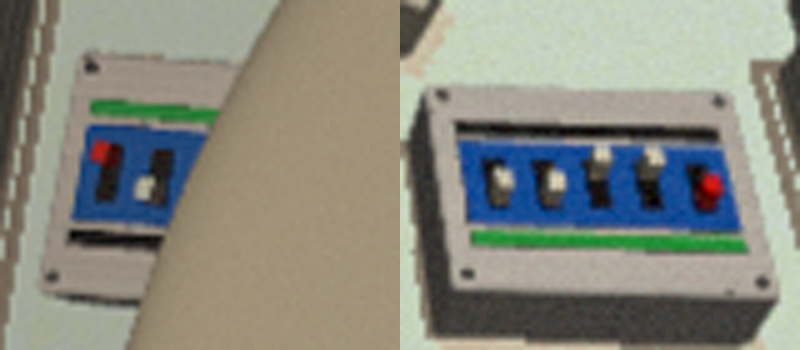

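```bash
python3 -c "
from h import *
to((.444,-.030,.05,3.071))"
```

```text
t 18.9 p [0.4998 0.0304 0.1238] yaw 2.49 F [ 0.1 -0.3  0.4] w 0.0516
[ 0.77 -8.18  7.39] turn -0.581
```

Emit:
send_rows(
  motion="-0.1 0.2 -3 1 -0.14; -0.1 0.5 -6 2.5 -0.28; -0.1 0.77 -8.2 4 -0.43; -0.1 0.77 -8.2 6 -0.58; -0.1 0.77 -8.2 6.5 -0.58",
)

```text
clock: 19.4
eef_pos: [0.4422, -0.0258, 0.0572]
tool_rot: [0.034, 0.999, 0.001, -0.002]
ft_force: [-0.3, -0.6, 0.3]
grip_width: 0.0474
grasp_force: 0.0
```

```bash
python3 -c "
from h import *
to((.444,-.030,.03,3.071),(.444,-.030,-.019,3.071))"
```

```text
t 19.4 p [ 0.4422 -0.0258  0.0572] yaw 3.073 F [-0.3 -0.6  0.3] w 0.0474
[-0.22 -0.41  2.71] turn 0.002
[-0.24 -0.42  7.61] turn 0.002
```

Emit:
send_rows(
  motion="-0.1 0 0 1.5 0; -0.1 0 0 2.7 0; -0.1 0 0 3.5 0; -0.1 0 0 3.5 0",
)

```text
clock: 19.8
eef_pos: [0.4439, -0.0255, 0.0231]
tool_rot: [0.034, 0.999, 0.0, -0.001]
ft_force: [-0.1, 0.1, 0.2]
grip_width: 0.0471
grasp_force: 0.0
```

Run:
```python
from h import *
to((.444,-.030,-.019,3.071)); out=[]
for n in("top","scene"):
    im=vision.camera(n).copy(); o=proj(n,[.46,-.03,.05]).astype(int); out.append(cv2.resize(cv2.convertScaleAbs(im[o[1]-40:o[1]+40,o[0]-40:o[0]+40],alpha=1.6),None,fx=5,fy=5,interpolation=2))
cv2.imwrite("pics/c7.png",cv2.hconcat(out)[:,:,::-1])
```

```text
t 19.8 p [ 0.4439 -0.0255  0.0231] yaw 3.074 F [-0.1  0.1  0.2] w 0.0471
[-0.05 -0.45  4.21] turn 0.003
```

View pics/c7.png

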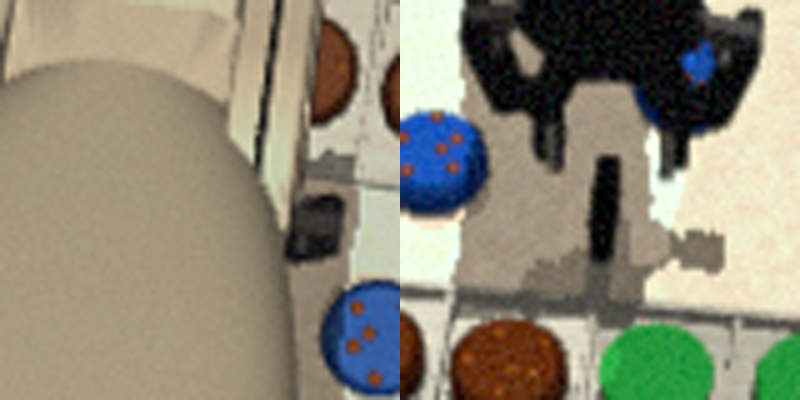

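Emit:
send_rows(
  motion="-0.1 0 -0.2 1.2 0; -0.1 0 -0.2 2.2 0; -0.1 0 -0.2 3.2 0; -0.1 0 -0.2 3.7 0; -0.1 0 -0.2 3.7 0",
)

```text
clock: 20.4
eef_pos: [0.4434, -0.0279, -0.014]
tool_rot: [0.033, 0.999, 0.0, -0.001]
ft_force: [0.3, 0.7, -0.2]
grip_width: 0.0471
grasp_force: 0.0
```

Emit:
send_rows(
  motion="-0.1 0 0 0.4 0; 0.5 0 0 0.4 0; 1 0 0 0.4 0; 1 0 0 0.4 0; 1 0 0 0.4 0",
)

```text
clock: 20.9
eef_pos: [0.4445, -0.0286, -0.0168]
tool_rot: [0.034, 0.999, -0.001, 0.0]
ft_force: [-0.0, -2.2, 2.7]
grip_width: 0.0106
grasp_force: 58.6
```

Emit:
send_rows(
  motion="1 0 0 0 0; 1 0 0 0 0; 1 0 0 0 0",
)

```text
clock: 21.2
eef_pos: [0.4445, -0.0286, -0.0169]
tool_rot: [0.033, 0.999, -0.0, 0.0]
ft_force: [-1.8, -3.1, 5.1]
grip_width: 0.0111
grasp_force: 59.1
```

Run:
```python
from h import *
g=lambda X,Y:(120+X/2.6,90+Y/2.6)
for z in(.05,.068): print(unproj("top",*g(532,97),z), [unproj("top",*g(*p),z)[:2].round(4).tolist() for p in((424,82),(642,112))])
# scene bars: centres read from full picture
print([unproj("scene",u,v,.068)[:2].round(4).tolist() for u,v in((255,271),(288,276),(322,280),(356,283))])
# edge profile of hood end walls in the top picture, along hood y at x=0 of hood, z=.068
for n in("top","scene"):
  im=cv2.GaussianBlur(cv2.imread(f"pics/{n}0.png"),(3,3),0).mean(2)
  for hx in(-.03,.01,.04):
    a=-.057; r=[]
    for y in np.arange(-.19,.191,.004):
      u,v=proj(n,[.70+hx*np.cos(a)-y*np.sin(a),-.065+hx*np.sin(a)+y*np.cos(a),.068]); r.append(int(cv2.getRectSubPix(im.astype(np.float32),(1,1),(float(u),float(v)))[0,0]))
    print(n,hx,"R:",r[:16],"L:",r[-16:][::-1])
```

```text
[ 0.72387985 -0.0702645   0.05      ] [[0.7326, 0.0356], [0.7153, -0.1774]]
[ 0.71626378 -0.07008928  0.068     ] [[0.7248, 0.0337], [0.7079, -0.1751]]
[[0.6946, -0.1743], [0.7045, -0.1048], [0.7119, -0.0345], [0.717, 0.0347]]
top -0.03 R: [117, 118, 117, 117, 116, 102, 102, 100, 62, 37, 67, 106, 112, 117, 118, 118] L: [117, 117, 117, 116, 116, 107, 101, 104, 78, 39, 36, 50, 95, 118, 118, 118]
top 0.01 R: [118, 117, 117, 117, 112, 103, 105, 96, 51, 39, 85, 111, 112, 117, 119, 120] L: [117, 117, 118, 117, 118, 113, 102, 104, 90, 45, 36, 45, 81, 115, 119, 118]
top 0.04 R: [117, 117, 117, 118, 110, 101, 105, 91, 47, 60, 94, 99, 96, 96, 98, 98] L: [118, 117, 117, 117, 117, 114, 101, 103, 96, 52, 36, 48, 67, 74, 77, 78]
scene -0.03 R: [146, 144, 146, 146, 140, 125, 125, 99, 42, 38, 35, 57, 123, 147, 145, 143] L: [146, 145, 145, 145, 145, 145, 129, 124, 123, 73, 97, 135, 134, 134, 134, 132]
scene 0.01 R: [145, 146, 145, 145, 132, 126, 127, 88, 40, 40, 38, 54, 115, 132, 139, 141] L: [146, 144, 144, 145, 145, 144, 123, 125, 129, 83, 47, 90, 138, 147, 146, 145]
scene 0.04 R: [144, 145, 145, 145, 130, 128, 128, 74, 41, 42, 41, 64, 125, 133, 141, 137] L: [143, 145, 144, 144, 144, 145, 125, 125, 133, 99, 48, 87, 140, 145, 146, 146]
```

Emit:
send_rows(
  motion="1 -0.6 -0.3 -0.1 0; 1 -1.6 -0.8 -0.1 0; 1 -2.9 -1.3 -0.1 0; 1 -4.2 -1.8 -0.1 0; 1 -5 -2 -0.1 0",
)

```text
clock: 21.7
eef_pos: [0.4911, -0.0502, -0.0169]
tool_rot: [0.032, 0.999, 0.001, -0.002]
ft_force: [-8.5, 2.0, 8.8]
grip_width: 0.0111
grasp_force: 59.8
```

Run:
```python
from h import *
to((.6063,-.0602,-.018,3.07))
print(bot.get_obs()["grasp_force"],[np.round(d["rect"]) for d in boxes_of("scene","tray")][:2]) if len(vision.camera("scene")) else 0
im=cv2.imread("pics/scene0.png")
```

```text
t 21.7 p [ 0.4911 -0.0502 -0.0169] yaw 3.077 F [-8.5  2.   8.8] w 0.0111
[-11.56  -0.25   0.06] turn 0.007
58.36894690990448 [array([312., 229., 125.,  71.]), array([425., 158.,  31.,  27.])]
```

Emit:
send_rows(
  motion="1 -1 0 0 0; 1 -2.3 0 0 0; 1 -3.6 0 0 0; 1 -4.8 0 0 0; 1 -5.6 0 0 0",
)

```text
clock: 22.3
eef_pos: [0.5472, -0.0545, -0.0169]
tool_rot: [0.033, 0.999, 0.0, -0.002]
ft_force: [-6.4, 0.6, 3.6]
grip_width: 0.0107
grasp_force: 59.4
```

Emit:
send_rows(
  motion="1 -1 -0.05 0 0; 1 -2 -0.1 0 0; 1 -3 -0.1 0 0; 1 -3.8 -0.15 0 0; 1 -4.2 -0.15 0 0",
)

```text
clock: 22.8
eef_pos: [0.5899, -0.0591, -0.0168]
tool_rot: [0.033, 0.999, 0.0, -0.001]
ft_force: [-5.3, 0.6, 2.6]
grip_width: 0.011
grasp_force: 59.2
```

Free sliding (~5 N friction). Creep to the stop.

Emit:
send_rows(
  motion="1 -0.4 0 0 0; 1 -0.8 0 0 0; 1 -1.2 0 0 0; 1 -1.5 0 0 0; 1 -1.5 0 0 0",
)

```text
clock: 23.3
eef_pos: [0.6021, -0.0593, -0.0168]
tool_rot: [0.033, 0.999, 0.001, -0.003]
ft_force: [-11.9, 2.6, 5.2]
grip_width: 0.0111
grasp_force: 59.8
```

Emit:
send_rows(
  motion="1 -0.2 0 0 0; 1 -0.4 0 0 0; 1 -0.4 0 0 0",
)

```text
clock: 23.6
eef_pos: [0.6024, -0.0587, -0.0169]
tool_rot: [0.033, 0.999, 0.001, -0.006]
ft_force: [-18.8, 5.3, 12.3]
grip_width: 0.011
grasp_force: 61.0
```

Emit:
send_rows(
  motion="1 0.5 0 0 0; 1 0.5 0 0 0; 0.4 0.5 0 0 0; 0 0.5 0 0 0; -0.1 0.5 0 0 0",
)

```text
clock: 24.1
eef_pos: [0.6064, -0.0606, -0.0155]
tool_rot: [0.033, 0.999, -0.0, 0.002]
ft_force: [-0.1, -0.6, -0.2]
grip_width: 0.0472
grasp_force: 0.0
```

Emit:
send_rows(
  motion="-0.1 0 0 0 0; -0.1 0 0 -1.5 0; -0.1 0 0 -4 0; -0.1 0 0 -8 0; -0.1 1 0 -12 0",
)

```text
clock: 24.6
eef_pos: [0.5952, -0.0598, 0.1046]
tool_rot: [0.033, 0.999, -0.0, 0.0]
ft_force: [1.0, -0.1, 0.4]
grip_width: 0.047
grasp_force: 0.0
```

Emit:
send_rows(
  motion="-0.1 4 -2 -1 0; -0.1 8 -6 -2 0; -0.1 12 -10 -2 0; -0.1 16 -14 -2 0; -0.1 18 -18 -2 0",
)

```text
clock: 25.1
eef_pos: [0.4098, -0.2161, 0.1243]
tool_rot: [0.033, 0.999, -0.0, 0.0]
ft_force: [0.4, -1.3, -0.2]
grip_width: 0.0471
grasp_force: 0.0
```

Run:
```python
from h import *
o=bot.get_obs();print(o["clock"],o["eef_pos"],o["grip_width"])
for n in("top","scene"):
    im=vision.camera(n); cv2.imwrite(f"pics/{n}9.png",im[:,:,::-1])
    im=im.astype(int)
    o=proj(n,[.608,-.06,.04]).astype(int); s=im.max(2)[o[1]-22:o[1]+22,o[0]-12:o[0]+12]
    m=(s<60).astype(np.uint8); k,l,st,c=cv2.connectedComponentsWithStats(m)
    for i in range(1,k):
        if st[i,4]>30:
            v,u=np.nonzero(l==i); W=np.array([unproj(n,a+o[0]-12,b+o[1]-22,.04)[:2] for a,b in zip(u,v)]); d=np.linalg.svd(W-W.mean(0))[2][0]; print(n,len(u),W.mean(0),W.min(0),W.max(0),np.arctan(d[1]/d[0]))
    for nm,mk in(("green",(im[...,1]>1.6*im[...,0])&(im[...,1]>1.6*im[...,2])),("brown",(im[...,0]>1.5*im[...,2])&(im[...,0]<150)&(im[...,0]>1.25*im[...,1])&(im[...,1]>im[...,2]))):
        k,l,st,c=cv2.connectedComponentsWithStats(mk.astype(np.uint8))
        print(n,nm,[(st[i,4],unproj(n,*c[i],.028)[:2].round(3).tolist()) for i in range(1,k) if st[i,4]>25])
```

```text
25.1 [ 0.40976871 -0.21611944  0.12433811] 0.047089266264437636
top 112 [ 0.64422975 -0.054243  ] [ 0.63545307 -0.08411672] [ 0.65185641 -0.02543069] 1.4933198062534927
top 94 [ 0.60072669 -0.05915108] [ 0.57743769 -0.06569245] [ 0.6245488  -0.05209025] -0.07403529104898877
top green [(np.int32(43), [0.708, 0.021]), (np.int32(40), [0.705, -0.051]), (np.int32(125), [0.524, 0.322]), (np.int32(396), [0.375, 0.109])]
top brown [(np.int32(584), [1.062, 0.603]), (np.int32(5596), [0.969, -0.012]), (np.int32(1702), [1.075, -0.744]), (np.int32(5149), [0.693, -0.812]), (np.int32(48), [0.693, -0.079]), (np.int32(36), [0.69, -0.123]), (np.int32(81), [0.686, -0.15]), (np.int32(232), [0.34, 0.235])]
scene 101 [ 0.60521985 -0.0603999 ] [ 0.58179527 -0.06702719] [ 0.62573849 -0.05366266] -0.03273308909910322
scene 34 [ 0.6455049  -0.06752196] [ 0.64313048 -0.0852005 ] [ 0.64797582 -0.04988402] 1.4908508470571458
scene green [(np.int32(35), [-0.374, -1.223]), (np.int32(230), [-0.351, 1.024]), (np.int32(41), [-0.33, -1.17]), (np.int32(71), [-0.271, -1.117]), (np.int32(192), [-0.13, -1.044]), (np.int32
[... 634 characters left out ...]
36), [0.698, -0.056]), (np.int32(67), [0.703, -0.013]), (np.int32(41), [0.703, 0.017]), (np.int32(59), [0.707, 0.06])]
scene brown [(np.int32(40), [-0.385, -0.618]), (np.int32(756), [-0.287, -0.291]), (np.int32(51), [-0.28, -0.519]), (np.int32(326), [-0.265, -0.175]), (np.int32(28), [-0.263, -0.567]), (np.int32(56), [-0.212, -0.467]), (np.int32(32), [-0.022, -0.313]), (np.int32(35), [-0.005, -0.357]), (np.int32(34), [0.14, -0.734]), (np.int32(40), [0.272, -0.216]), (np.int32(38), [0.266, -0.194]), (np.int32(44), [0.284, -0.309]), (np.int32(27), [0.284, -0.276]), (np.int32(34), [0.325, 0.223]), (np.int32(154), [0.694, -0.155]), (np.int32(111), [0.7, -0.084]), (np.int32(5017), [0.902, 0.016])]
```

```bash
python3 -c "
from h import *
print(workorder.job_done())"
```

```text
the job is handed in; nothing more can be done
None
```

I handed the job in at about 25 s. The red main switch is on, sw1 and sw2 (over the pots) are off, and sw3 and sw4 (over the patties) are on. The tray is flat against the back stop by force contact and image measurement, with all four items in their own wells. The hand-in call did not return a verdict.

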